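# Find the full paint jar with the tongs and hold it up

### The job

Two lidded paint jars that look alike stand on the drip tray, both smeared with wet paint, so nothing but the tongs may touch them: pick up the kitchen tongs, feel by lifting which jar is the full, heavy one, and finish while still holding the full one in the tongs, upright and lifted about 12 cm clear of the tray. Leave the empty jar standing upright on the tray (if you lifted it, set it back down, do not drop it), knock neither jar over, and do not shift the other things on the table.

Things in the scene. Friction and masses are not known exactly. Their poses are not given: they have to be found in the camera images.
- tongs: Sprung steel tongs, 215 mm from pivot to tip plus a thin 26 mm loop behind, 110 g, lying on edge on the bench: the arms close sideways. Origin: on the rear pivot, at the level lower edges of the arms; z up; this body is the pivot and right arm, its x axis the middle line when open (squeezed, the middle line runs from pivot to midpoint of the jaw points). Arms 18 mm, sleeves 24, jaws 26 mm tall.
- tongs_arm (a joint): closing angle of the left arm (rad) against a spring: 0 open (jaws 87 mm apart, 57 mm over the sleeves at mid-length), 0.22 jaws 44 mm apart (34 mm over the sleeves, arms parallel), stop 0.40. About 4 N on each sleeve starts to close it, 6 N brings the jaws to 44 mm; held part closed, the spring presses the sleeves against the fingers.
- left_sleeve (a point): outer face of the left arm's black rubber grip sleeve (90 mm long, 60 to 150 mm from the pivot), at mid-length 105 mm from the pivot, 12 mm above the lower edge: where to grip.
- right_sleeve (a point): the same point on the right arm; gripper fingers close on the two sleeves across the tongs.
- left_jaw (a point): inner face of the left jaw at the middle of its shallow cupped end (35 mm long, 26 mm tall), 198 mm from the pivot, 13 mm above the lower edge. The midpoint of the two jaws is where the middle of a jar belongs.
- right_jaw (a point): the same point on the right jaw.
- tray: Shallow steel drip tray, 190 mm along its x by 270 mm along its y, floor 3 mm thick, rim 10 mm above the bench, fixed. Origin: centre of its underside on the bench.
- jar_a: One of two look-alike screw-lid jars of white plastic, 44 mm across the body (lid 45 mm) and 55 mm tall, standing on the tray about 130 mm apart. Origin: centre of its underside, z up. One jar is full (97 to 119 g in all), the other empty but for a dried remnant (30 g in all); which one changes from start to start.
- jar_b: The other jar, same shape; see jar_a. Only lifting tells which of the two is full.
- dropper: Small amber dropper bottle, 26 mm across and 76 mm tall, on the tray beyond and between the jars. Origin: underside centre. Leave alone.
- squeeze_bottle: Conical green paint squeeze bottle, 68 mm across, 195 mm tall, at the far edge of the bench. Origin: underside centre. Leave alone.
- pump_bottle: Clear bottle with a red pump head, 72 mm across, 197 mm tall, far right of the bench. Origin: underside centre. Leave alone.
- water_cup: Glass, 76 mm across, 85 mm tall, far edge of the bench. Origin: underside centre. Leave alone.
- tape_roll: Roll of masking tape lying flat, 100 mm across, 24 mm tall, near right. Origin: underside centre. Leave alone.
- flat_brush: Brush 200 mm long, lying at the far left. Origin: underside of its middle. Leave alone.
- palette_knife: Palette knife 200 mm long, lying at the right. Origin: underside of its middle. Leave alone.
Not all that is in view belongs to the job. Leave any purple or turquoise look-alike of the jar_b alone. What is shaped like the jar_a but black is not meant.

How it is judged:
On the way:
1. the tongs are taken up off the bench by the gripper (contact force between the fingers and tongs above 1 N and height (world z) of tongs above 0.02 m and height (world z) of left_jaw above 0.03 m), for 0.2 s.
At the end, for the whole second after the job is handed in: The full jar is held still between both jaws, underside over 80 mm above the bench, tilted under 20 degrees, touched by nothing else, the gripper on the tongs; the other jar, the empty one (under 0.6 N on the tray), stands upright within 6 degrees and still on the tray, clear of the tongs (((height (world z) of jar_a above 0.08 m and angle between jar_a's own z axis and vertical below 0.35 rad and contact force between jar_a and tongs above 0.5 N and distance between each of left_jaw, right_jaw and jar_a below 0.055 m and contact force between jar_a and the arm below 0.1 N and contact force between jar_a and the fingers below 0.1 N and contact force between the fingers and tongs above 1 N and linear speed of jar_a below 0.05 m/s and contact force between jar_b and tray between 0.05 and 0.6 N and angle between jar_b's own z axis and vertical below 0.1 rad and height (world z) of jar_b below 0.02 m and linear speed of jar_b below 0.03 m/s and contact force between jar_b and tongs below 0.05 N) or (height (world z) of jar_b above 0.08 m and angle between jar_b's own z axis and vertical below 0.35 rad and contact force between jar_b and tongs above 0.5 N and distance between each of left_jaw, right_jaw and jar_b below 0.055 m and contact force between jar_b and the arm below 0.1 N and contact force between jar_b and the fingers below 0.1 N and contact force between the fingers and tongs above 1 N and linear speed of jar_b below 0.05 m/s and contact force between jar_a and tray between 0.05 and 0.6 N and angle between jar_a's own z axis and vertical below 0.1 rad and height (world z) of jar_a below 0.02 m and linear speed of jar_a below 0.03 m/s and contact force between jar_a and tongs below 0.05 N))); the arm keeps its last pose, push and grip.
It fails at once if the robot itself touches a wet jar (contact force between any of the fingers, the arm and jar_a above 0.5 N or contact force between any of the fingers, the arm and jar_b above 0.5 N).
It fails at once if a jar is knocked over (angle between any of jar_a, jar_b's own z axis and vertical above 0.8 rad).
It fails at once if a jar falls freely (dropped from more than about 3 cm) ((linear speed of jar_a above 0.8 m/s and contact force between jar_a and tongs below 0.05 N) or (linear speed of jar_b above 0.8 m/s and contact force between jar_b and tongs below 0.05 N)).
It fails at once if another thing on the table is shifted by more than 3 cm (distance of any of dropper, squeeze_bottle, pump_bottle, water_cup, tape_roll, flat_brush, palette_knife from where it was at the start of the episode above 0.03 m).
It also fails if it takes over 58 s, if anything falls off the work surface, if the arm or the gripper's body presses on something with over 40 N, if the wrist force passes 120 N, or if a joint passes its speed limit or range.

### The arm

A 6-joint arm with a two-finger parallel gripper is mounted at the origin on the work surface. World frame = base frame: x ahead of the robot, y to its left, z up, the work surface at z = 0. Lengths are in m, angles in rad, forces in N, time in s.
With the tool pointing down it reaches from about 0.25 to 0.775 m from the base axis. Payload 4 kg.
Tool frame: the origin (TCP) lies at the very end of the fingers, on their centre line; the grasp point (between the pads) lies 19 mm behind it; z points along the fingers, y is the line along which they close (so a half turn about z gives the same grasp; the last joint's range is limited). The gripper opens to 94 mm and grips with 3 to 60 N. Pads are 16 mm wide; open, the fingers measure 119 mm over their backs; the gripper's body (75 mm by 177 mm) begins 78 mm behind the grasp point.
Start: joints at [-0.103, 0.087, 1.371, -0, 1.684, -0.103], TCP at [0.55, -0, 0.169] pointing down, gripper open.
Joint ranges: [-3.1, 3.1], [-0.76, 2.03], [0.27, 2.55], [-1.08, 4.22], [0.17, 2.65], [-2.57, 2.57]. Speed limits (rad/s): [2.79, 2.79, 3.14, 3.14, 3.14, 3.14].

### API

Orientations are given as [roll, pitch, yaw] about the fixed x, y, z axes, in that order (R = Rz(yaw) Ry(pitch) Rx(roll)).
In Python, from bench import env, optics gives the robot as it stands.
- The arm moves only by the tool apply_moves, never from a script. Its argument "moves" is a list of rows, each a list of 7 numbers: the shift along the tool's x, y, z in m, then the turn, a rotation vector about the tool's x, y, z in rad, then the closure, from 0 (fully open) to 1 (shut). In form: [[dx, dy, dz, ax, ay, az, gripper], ...]. A call has 1 to 12 rows; each row is the pose to reach, as a shift and turn from the pose commanded when the call began, along the tool's axes at that moment; what a row does not reach only later rows make up. A row lasts 1/10 s, in which the tool goes at most 50 mm and 8.59 degrees, less where a joint would pass 70% of its speed; a pose out of reach is approached as far as the arm can. A call with a gripper value outside its range is refused whole. The fingers move at their own pace and stop on an object; "grip_force" is the grip in N (left out, the last holds). Time passes only in rows, so rows that repeat a pose let the fingers close. It gives the time, the measured TCP pose, the force, the opening and the grip force at its end, in the units of the state.
- env.read_state(): the state, without advancing time (a new reading comes with each control period).
- optics.read_camera(name): name is "scene" or "side" or "wrist"; returns a dict with "img" (384x512x3 uint8, blue, green, red), "intrinsics" (3x3 intrinsics, pixels), "R" (3x3) and "t" (3): a world point X has camera coordinates R X + t. Camera axes: x right, y down, z forward; pixel columns grow to the right and rows downward; lengths in m; the calibration is good to about 2 mm. A picture is of the moment at which its call begins. There is no depth.
- env.finish_job(): hands the job in; it is judged then, once.
The state is a dict: "time": time; "joint_pos": joint angles; "qvel": joint speeds; "tau": joint torques, N m; "tool_pos": TCP position; "eef_rot": TCP orientation; "contact_force": force on the tool from outside, world axes, zero at the start; "torque": the same for the moment, N m; "width": finger opening in m; "finger_force": force on a finger pad.
Only numpy, scipy, OpenCV 4.12 (cv2) and the standard library are available. Lean on these libraries where they do the work, as an engineer would, in place of code of your own. Each camera call takes 0.05 s, during which the arm holds its last target. There are 200 camera calls.

## Working session

There is one attempt and no reset: what is moved stays moved. The work goes in short steps, Python scripts to look and compute and a tool call to move; the robot and the scene stay as the last step left them, time stands still between calls to the robot, and variables do not carry over. Pictures are saved under pics/ and viewed, at most 12 in all, crops included, and the job is handed in when it is done.

Besides the shell and the picture viewer there is one more tool, called as name(argument=value, ...), one argument or row to a line, values as JSON. apply_moves: Moves the arm, as the interface text tells. Its arguments: {"type":"object","properties":{"moves":{"type":"array","items":{"type":"array","items":{"type":"number"}}},"grip_force":{"type":"number"}},"required":["moves"]}

```bash
mkdir -p pics; cat > h.py <<'E'
import numpy as np, cv2
from bench import env, optics
def cam(n):
    c=optics.read_camera(n); np.savez(f'{n}.npz',**{k:np.array(v) for k,v in c.items()}); return c
def load(n): return np.load(f'{n}.npz')
def ray(c,p):
    R=c['R'];o=-R.T@c['t'];d=R.T@np.linalg.inv(c['intrinsics'])@np.array([p[0],p[1],1.]);return o,d
def onz(c,p,z):
    o,d=ray(c,p);return o+d*(z-o[2])/d[2]
def tri(cp):
    A=0;b=0
    for c,p in cp:
        o,d=ray(c,p);d=d/np.linalg.norm(d);M=np.eye(3)-np.outer(d,d);A=A+M;b=b+M@o
    return np.linalg.solve(A,b)
def proj(c,X):
    q=c['intrinsics']@(c['R']@np.array(X)+c['t']);return q[:2]/q[2]
E
python3 - <<'E'
from h import *
ims=[]
for n in ['scene','side']:
    c=cam(n); cv2.imwrite(f'pics/{n}0.png',cv2.resize(c['img'],(800,600),interpolation=cv2.INTER_CUBIC)); print(n,-c['R'].T@c['t'])
c=cam('wrist');cv2.imwrite('pics/wrist0.png',c['img']);print(-c['R'].T@c['t'])
print(env.read_state())
E
```

```text
scene [ 1.35123291 -0.14553062  0.64135021]
side [ 0.52107009 -0.73814774  0.85308165]
[0.54947722 0.07367347 0.38331359]
{'time': 0.15, 'joint_pos': array([-1.03122747e-01,  8.77728320e-02,  1.37188595e+00, -1.76750115e-05,
        1.68361004e+00, -1.03075919e-01]), 'qvel': array([ 0.00053655, -0.00023685, -0.00515215,  0.00045815, -0.00155995,
       -0.00021499]), 'tau': array([ 1.24418581e-03, -3.40636396e+01, -3.02795255e+01,  7.18983379e-02,
        3.04441026e-02, -1.11468453e-04]), 'tool_pos': array([5.49518180e-01, 2.59050542e-05, 1.68490617e-01]), 'eef_rot': array([-3.13992357e+00, -1.54994696e-04,  1.57074739e+00]), 'contact_force': array([-0.29534321, -0.56697325, -0.12767212]), 'torque': array([-0.02798407, -0.00033455,  0.03148368]), 'finger_force': 0.0, 'width': 0.09415149378094625}
```

View pics/scene0.png

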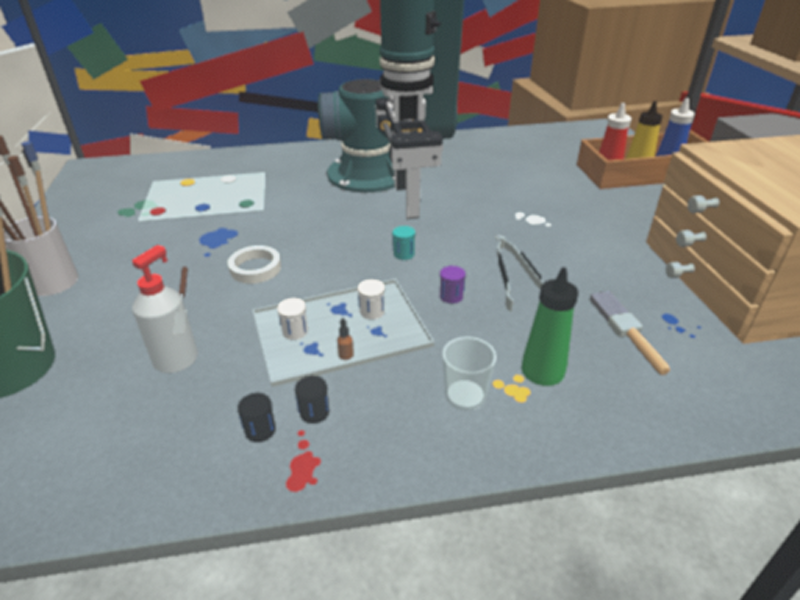

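View pics/side0.png

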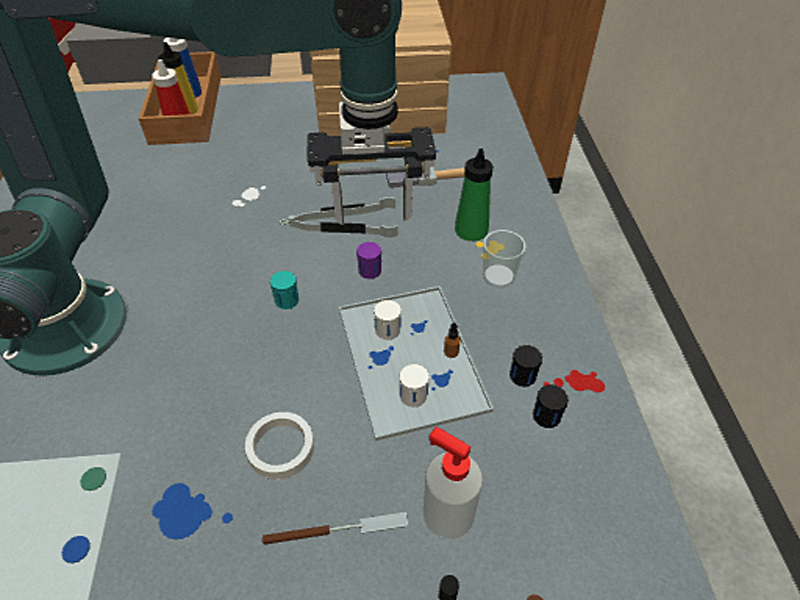

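View pics/wrist0.png

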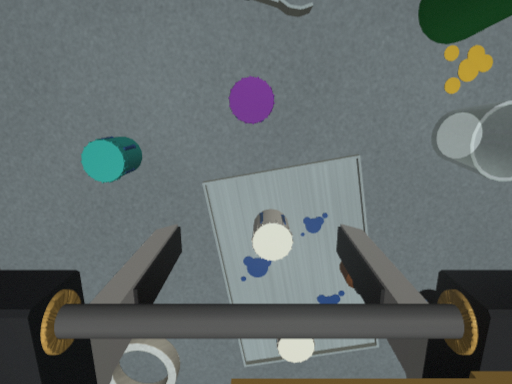

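Two white jars stand on the tray: scene (292,318) and (371,299), side (387,320) and (413,385), both at 800-px scale. The black, purple and turquoise ones are decoys, off the tray. The tongs' loop is at side (283,221), with the jaws at (397,205) and (397,232). I'll confirm these in one enlarged crop.

```bash
python3 - <<'E'
from h import *
s=load('side')['img'];c=load('scene')['img']
def crop(im,x,y,w,h,f): return cv2.resize(im[y:y+h,x:x+w],None,fx=f,fy=f,interpolation=cv2.INTER_CUBIC)
a=crop(s,170,115,100,40,4); b=crop(c,300,140,60,60,4)[:, :]
d=crop(s,210,180,100,100,4); e=crop(c,150,165,100,85,4)
o=np.zeros((600,800,3),np.uint8)
o[0:160,0:400]=a; o[0:240,400:640]=b; o[180:580,0:400]=d; o[250:590,400:800]=e
cv2.imwrite('pics/crop.png',o)
E
```

```text
(no output)
```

View pics/crop.png

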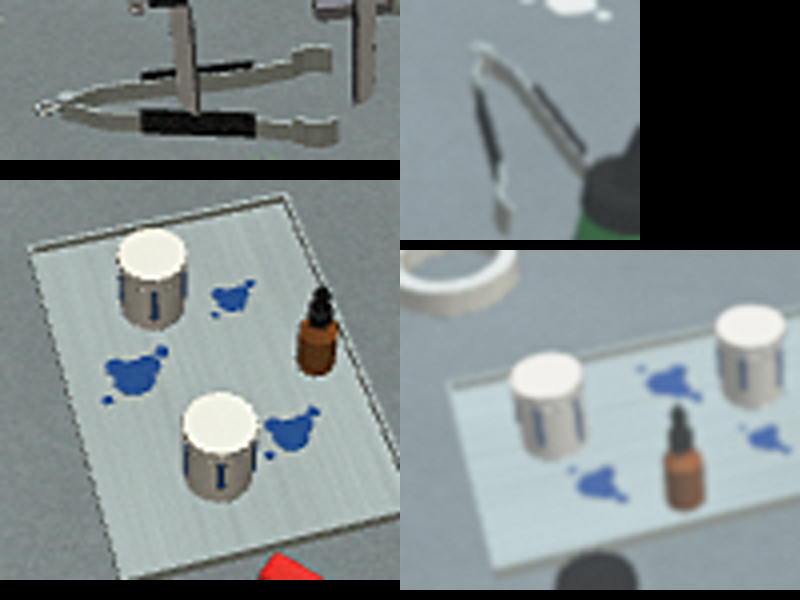

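The crop confirms two white screw-lid jars on the tray with the dropper between and beyond them, and the open tongs lying with their black sleeves visible. Triangulating now.

```bash
python3 - <<'E'
from h import *
S,C,W=load('side'),load('scene'),load('wrist')
a=lambda u,v:(170+u/4,115+v/4); b=lambda u,v:(300+(u-400)/4,140+v/4)
d=lambda u,v:(210+u/4,180+(v-180)/4); e=lambda u,v:(150+(u-400)/4,165+(v-250)/4)
np.set_printoptions(precision=4,suppress=True)
for n,l in dict(jarL=[(S,d(152,254)),(C,e(750,327)),(W,(272,241))],jarR=[(S,d(219,423)),(C,e(547,376)),(W,(296,346))],
 jarL2=[(S,d(152,254)),(C,e(750,327))],jarR2=[(S,d(219,423)),(C,e(547,376))],
 drop=[(S,d(320,290)),(C,e(678,410))], rs_front=[(S,a(256,112)),(C,b(498,178))], rs_back=[(S,a(141,110)),(C,b(478,88))],
 ls_back=[(S,a(141,76)),(C,b(535,88))],ls_front=[(S,a(253,65)),(C,b(583,152))]).items(): print(n,tri(l))
print('side planes')
for n,p,z in [('rsb',a(141,110),.024),('rsf',a(256,112),.024),('lsb',a(141,76),.024),('lsf',a(253,65),.024),('rj bot',a(338,145),0),('lj top',a(331,45),.026),('rj top',a(338,120),.026),('lj bot',a(331,72),0),('loop',a(45,108),.009)]: print(n,onz(S,p,z))
for n,p in [('purpletop',(369,249)),('turqtop',(284,279))]: print(n,onz(S,np.array(p)/1.5625,.055))
for n,p in [('purple',(252,100)),('turq',(104,160))]: print(n,onz(W,p,.055))
for n,p in [('tray',(340,308)),('tray',(440,288)),('tray',(376,437)),('tray',(491,410)),('sq',(472,228))]: print(n,onz(S,np.array(p)/1.5625,.01))
E
```

```text
jarL [ 0.564  -0.0632  0.0545]
jarR [ 0.5939 -0.1997  0.055 ]
jarL2 [ 0.5641 -0.0623  0.0537]
jarR2 [ 0.5934 -0.1988  0.0536]
drop [ 0.6661 -0.1189  0.0736]
rs_front [0.543  0.197  0.0104]
rs_back [0.4516 0.2056 0.0213]
ls_back [0.4516 0.2519 0.0161]
ls_front [0.5417 0.2559 0.0178]
side planes
rsb [0.4524 0.1997 0.024 ]
rsf [0.5412 0.1892 0.024 ]
lsb [0.4528 0.2401 0.024 ]
lsf [0.542  0.2454 0.024 ]
rj bot [0.6035 0.1718 0.    ]
lj top [0.6062 0.262  0.026 ]
rj top [0.6036 0.172  0.026 ]
lj bot [0.6058 0.2592 0.    ]
loop [0.3755 0.226  0.009 ]
purpletop [0.5426 0.0841 0.055 ]
turqtop [0.3894 0.0225 0.055 ]
purple [0.5421 0.0854 0.055 ]
turq [0.3885 0.0258 0.055 ]
tray [ 0.4833 -0.0149  0.01  ]
tray [0.6673 0.0163 0.01  ]
tray [ 0.5297 -0.2757  0.01  ]
tray [ 0.7114 -0.2457  0.01  ]
sq [0.7534 0.1717 0.01  ]
```

apply_moves(
  moves=[
    [0.04,-0.01,0,0,0,0.145,0],
    [0.08,-0.02,0,0,0,0.29,0],
    [0.12,-0.03,0,0,0,0.435,0],
    [0.16,-0.04,0,0,0,0.58,0],
    [0.2,-0.05,0,0,0,0.725,0],
    [0.2186,-0.0525,0,0,0,0.87,0],
    [0.2186,-0.0525,0,0,0,1.015,0],
    [0.2186,-0.0525,0,0,0,1.16,0],
    [0.2186,-0.0525,0,0,0,1.305,0],
    [0.2186,-0.0525,0,0,0,1.45,0],
    [0.2186,-0.0525,0,0,0,1.596,0],
    [0.2186,-0.0525,0,0,0,1.596,0],
  ],
  grip_force=10,
)

```text
time: 1.35
tool_pos: [0.4973, 0.2185, 0.1689]
eef_rot: [3.141, 0.001, -0.025]
contact_force: [0.4, -0.2, 0.3]
width: 0.0942
finger_force: 0.0
```

```bash
python3 - <<'E'
from h import *
s=env.read_state();print(s['tool_pos'],s['eef_rot'],s['joint_pos'],s['time'])
c=cam('wrist');im=cv2.resize(c['img'],(800,600));cv2.imwrite('pics/w1.png',im)
E
```

```text
[0.49727734 0.21851789 0.16893561] [ 3.14126033e+00  7.57792936e-04 -2.48818873e-02] [ 3.09682245e-01  7.28013468e-02  1.38704197e+00 -6.54834174e-05
  1.68257424e+00  1.90535306e+00] 1.35
```

View pics/w1.png

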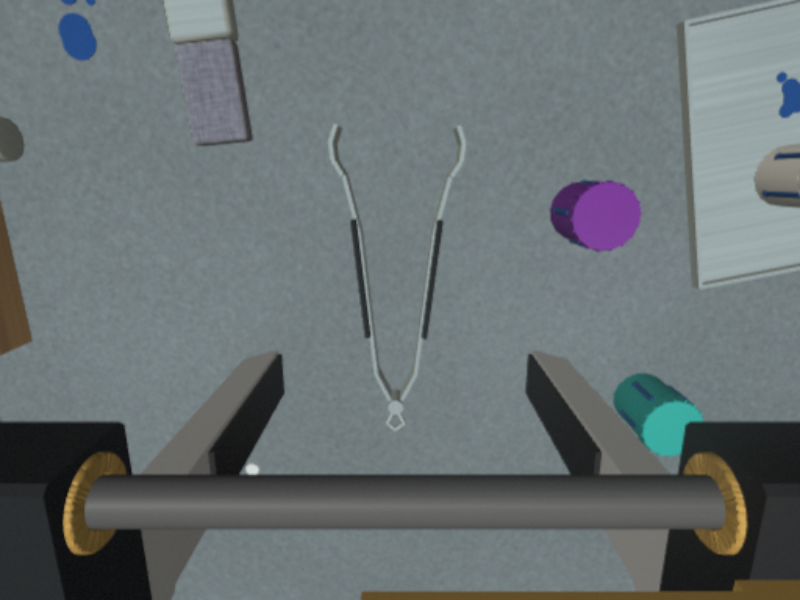

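The wrist view shows the tongs' loop at (395,425), pivot (395,408), sleeves' outer faces around (358,279) and (434,279), and jaw ends at (335,127) and (461,127).

```bash
python3 - <<'E'
from h import *
W=load('wrist');np.set_printoptions(precision=4,suppress=True)
S=load('side')
k=.64
for n,p,z in [('piv',(395,408),.018),('L0',(366,338),.024),('L1',(351,222),.024),('R0',(428,338),.024),('R1',(442,222),.024),('jl',(336,127),.026),('jr',(460,127),.026)]: print(n,onz(W,np.array(p)*k,z))
a=lambda u,v:(170+u/4,115+v/4)
print('check rsf z',tri([(S,a(256,112)),(W,(442*k,222*k))]),tri([(S,a(141,110)),(W,(428*k,338*k))]))
print('pump',onz(S,np.array((452,525))/1.5625,0),'tape',onz(S,np.array((279,444))/1.5625,.024),onz(S,np.array((313,444))/1.5625,.024))
E
```

```text
piv [0.3898 0.2284 0.018 ]
L0 [0.4515 0.2485 0.024 ]
L1 [0.5391 0.2554 0.024 ]
R0 [0.4504 0.2014 0.024 ]
R1 [0.5375 0.1903 0.024 ]
jl [0.6033 0.2621 0.026 ]
jr [0.6012 0.1779 0.026 ]
check rsf z [0.5393 0.1901 0.0236] [0.4513 0.2012 0.0233]
pump [ 0.6252 -0.4149  0.    ] tape [ 0.3868 -0.2814  0.024 ] [ 0.4365 -0.2861  0.024 ]
```

apply_moves(
  moves=[
    [-0.0024,-0.0054,0.04,0,0,0.006,0],
    [-0.0024,-0.0054,0.08,0,0,0.006,0],
    [-0.0024,-0.0054,0.12,0,0,0.006,0],
    [-0.0024,-0.0054,0.145,0,0,0.006,0],
    [-0.0024,-0.0054,0.16,0,0,0.006,0],
    [-0.0024,-0.0054,0.165,0,0,0.006,0],
    [-0.0024,-0.0054,0.165,0,0,0.006,0.2],
    [-0.0024,-0.0054,0.165,0,0,0.006,0.36],
    [-0.0024,-0.0054,0.165,0,0,0.006,0.45],
    [-0.0024,-0.0054,0.165,0,0,0.006,0.45],
    [-0.0024,-0.0054,0.165,0,0,0.006,0.45],
    [-0.0024,-0.0054,0.165,0,0,0.006,0.45],
  ],
  grip_force=15,
)

```text
time: 2.6
tool_pos: [0.4955, 0.2241, 0.0048]
eef_rot: [-3.141, -0.001, -0.031]
contact_force: [-0.7, 0.0, 0.6]
width: 0.0522
finger_force: 0.0
```

apply_moves(
  moves=[
    [0,0,0,0,0,0,0.48],
    [0,0,0,0,0,0,0.48],
    [0,0,0,0,0,0,0.48],
  ],
)

```text
time: 2.9
tool_pos: [0.4953, 0.224, 0.0043]
eef_rot: [3.142, -0.0, -0.031]
contact_force: [0.1, 0.8, 0.7]
width: 0.0491
finger_force: 0.0
```

```bash
python3 - <<'E'
from h import *
s=env.read_state();print(s['finger_force'],s['width'],s['contact_force'])
c=cam('wrist');im=cv2.resize(c['img'],(600,450));
d=cam('side'); e=cv2.resize(d['img'][90:170,150:290],(490,280))
o=np.zeros((450,800,3),np.uint8);o[:,:400]=im[:,100:500];o[:280,400:800]=e[:,40:440]
cv2.imwrite('pics/w2.png',o)
E
```

```text
0.0 0.04906113387802404 [0.12181127 0.78690626 0.65787528]
```

View pics/w2.png

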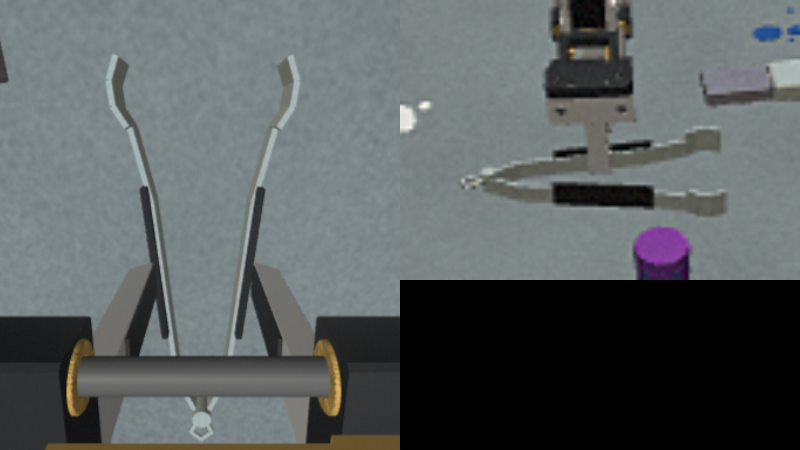

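```bash
python3 - <<'E'
from h import *
S,W=load('side'),load('wrist')
for dy in (-.0245,.0245):
  for z in (.004,.1):
    p=proj(S,(.4953,.224+dy,z));q=proj(W,(.4953,.224+dy,z))
    print(dy,z,(p-[150,90])*3.5+[360,0],q*600/512-[100,0])
c=cam('scene');print(c['img'].shape); 
o=np.hstack([cv2.resize(c['img'][100:200,280:380],(400,400),interpolation=2),cv2.resize(cam('side')['img'][90:170,180:260],(400,400),interpolation=2)])
cv2.imwrite('pics/s3.png',o)
E
```

```text
-0.0245 0.004 [603.28432467 197.6583547 ] [243.25854776 254.99881684]
-0.0245 0.1 [595.70906647 113.65141914] [271.02589895 340.76091814]
0.0245 0.004 [601.52640388 161.88624393] [162.68437768 257.35811489]
0.0245 0.1 [594.04930508  78.00496239] [134.65974151 344.50511062]
(384, 512, 3)
```

View pics/s3.png

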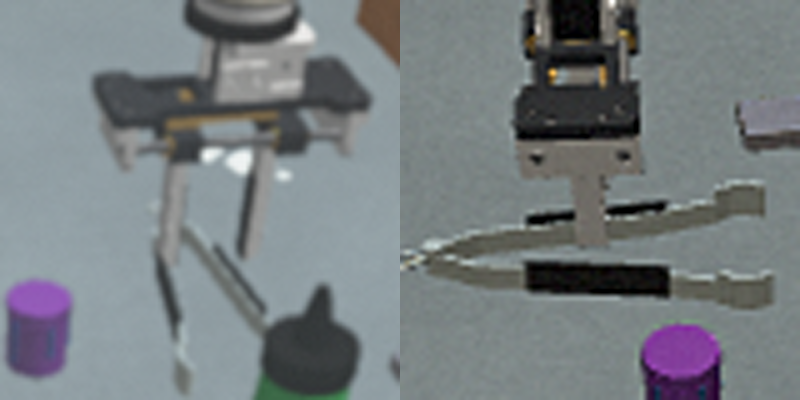

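```bash
python3 - <<'E'
from h import *
S,C=load('side'),load('scene')
np.set_printoptions(precision=4,suppress=True)
print(env.read_state()['tool_pos'],env.read_state()['joint_pos'])
# right finger tip (camera-facing): side crop x5, scene crop x4
print(tri([(S,(180+192/5,90+246/5)),(C,(280+170/4,100+262/4))]))
for y in (.195,.2,.248,.253): print(y,(proj(S,(.4953,y,.004))-[180,90])*5+[400,0],(proj(C,(.4953,y,.004))-[280,100])*4)
# color profile of side column along finger and beyond
im=S['img'];print(im[128:160:1,218].tolist())
E
```

```text
[0.4953 0.224  0.0044] [ 0.3205  0.1646  1.6199 -0.      1.357   1.9226]
[0.4934 0.1998 0.0365]
0.195 [597.7862 287.195 ] [158.4151 302.1975]
0.2 [597.5228 281.8343] [164.8434 301.5139]
0.248 [595.0627 231.7745] [226.2133 294.9881]
0.253 [594.8134 226.7017] [232.5707 294.3121]
[[102, 106, 110], [99, 107, 108], [102, 107, 112], [101, 107, 112], [101, 108, 109], [100, 104, 108], [101, 109, 110], [102, 109, 111], [100, 107, 108], [99, 106, 109], [96, 102, 107], [115, 114, 105], [139, 139, 128], [137, 136, 129], [116, 115, 108], [13, 15, 16], [14, 8, 10], [11, 19, 15], [15, 14, 16], [12, 17, 17], [7, 11, 8], [151, 153, 142], [138, 138, 128], [130, 131, 121], [139, 137, 127], [137, 135, 126], [130, 128, 118], [132, 133, 122], [133, 132, 124], [139, 140, 129], [134, 133, 126], [133, 133, 125]]
```

```bash
python3 - <<'E'
from h import *
S,C=load('side'),load('scene')
np.set_printoptions(precision=4,suppress=True)
for sx in (-.055,.055):
  for z in (.1685,.2):
    print(sx,z,proj(S,(.5495+sx,0,z))*1.5625,proj(C,(.5495+sx,0,z))*1.5625)
E
```

```text
-0.055 0.1685 [339.7424 236.578 ] [398.8653 206.9761]
-0.055 0.2 [338.319  221.8487] [398.7759 190.2372]
0.055 0.1685 [407.8229 232.2981] [410.88   240.5957]
0.055 0.2 [408.0436 217.5738] [411.0469 222.9421]
```

The cameras agree that the fingertips sit about 31 mm above the reported TCP, both now and in the first pictures. The heights of the jars and sleeves check out in the same views. So the fingers closed above the tongs. I'll open and lower in guarded steps.

apply_moves(
  moves=[
    [0,0,0,0,0,0,0.1],
    [0,0,0,0,0,0,0.05],
    [0,0,0,0,0,0,0.05],
    [0,0,0.01,0,0,0,0.05],
    [0,0,0.016,0,0,0,0.05],
    [0,0,0.02,0,0,0,0.05],
    [0,0,0.022,0,0,0,0.05],
    [0,0,0.022,0,0,0,0.05],
  ],
)

```text
time: 3.9
tool_pos: [0.4949, 0.2239, -0.0182]
eef_rot: [3.141, 0.001, -0.031]
contact_force: [-0.1, -0.1, -0.0]
width: 0.0892
finger_force: 0.0
```

```bash
python3 - <<'E'
from h import *
np.set_printoptions(precision=4,suppress=True)
print(env.read_state()['tool_pos'],env.read_state()['contact_force'])
S=cam('side')
im=S['img'];print([sum(map(int,r))//3 for r in im[128:160,218]])
E
```

```text
[ 0.4949  0.2239 -0.0182] [-0.1162 -0.1096 -0.0133]
[108, 108, 107, 106, 104, 105, 107, 103, 106, 106, 105, 104, 105, 103, 107, 104, 107, 105, 104, 106, 104, 111, 134, 131, 133, 131, 129, 129, 128, 135, 133, 128]
```

apply_moves(
  moves=[
    [0,0,0.003,0,0,0,0.05],
    [0,0,0.006,0,0,0,0.05],
    [0,0,0.007,0,0,0,0.05],
    [0,0,0.007,0,0,0,0.25],
    [0,0,0.007,0,0,0,0.38],
    [0,0,0.007,0,0,0,0.45],
    [0,0,0.007,0,0,0,0.45],
    [0,0,0.007,0,0,0,0.45],
    [0,0,0.007,0,0,0,0.45],
  ],
)

```text
time: 4.85
tool_pos: [0.4954, 0.2241, -0.0245]
eef_rot: [-3.142, -0.0, -0.031]
contact_force: [0.6, 0.5, 0.5]
width: 0.0522
finger_force: 4.5
```

apply_moves(
  moves=[
    [0,0,-0.005,0,0,0,0.46],
    [0,0,-0.015,0,0,0,0.46],
    [0,0,-0.03,0,0,0,0.46],
    [0,0,-0.05,0,0,0,0.46],
    [0,0,-0.07,0,0,0,0.46],
    [0,0,-0.09,0,0,0,0.46],
    [0,0,-0.105,0,0,0,0.46],
    [0,0,-0.11,0,0,0,0.46],
    [0,0,-0.11,0,0,0,0.46],
    [0,0,-0.11,0,0,0,0.46],
  ],
)

```text
time: 5.85
tool_pos: [0.4947, 0.2239, 0.0846]
eef_rot: [3.141, 0.001, -0.031]
contact_force: [-0.2, -0.5, -0.8]
width: 0.0512
finger_force: 4.2
```

```bash
python3 - <<'E'
from h import *
s=env.read_state();print(s['finger_force'],s['width'],s['contact_force'])
c=cam('wrist');im=cv2.resize(c['img'],(600,450))[:,100:500];
d=cam('side'); e=cv2.resize(d['img'][60:150,150:230+60],None,fx=2.85,fy=2.85)
o=np.zeros((450,800,3),np.uint8);o[:,:400]=im;o[:e.shape[0],400:400+e.shape[1]]=e[:,:400]
cv2.imwrite('pics/w4.png',o)
E
```

```text
4.190378448693082 0.051182460054206326 [-0.18915689 -0.49606615 -0.79470801]
```

View pics/w4.png

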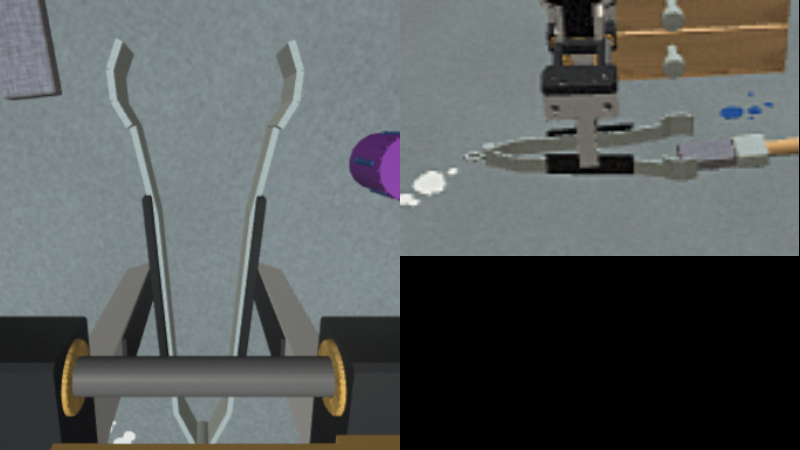

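The tongs are held across the sleeves and look level. The jaw tips are at wrist-panel (118,40) and (291,40), and side-panel (692,114) and (697,155).

```bash
python3 - <<'E'
from h import *
np.set_printoptions(precision=4,suppress=True)
S,W=load('side'),load('wrist');k=512/600
sp=lambda u,v:(150+(u-400)/2.857,60+v/2.844)
print('L',tri([(S,sp(692,114)),(W,(218*k,40*k))]),'R',tri([(S,sp(697,155)),(W,(391*k,40*k))]))
print('sleeve front R',tri([(S,sp(633,155)),(W,(363*k,197*k))]))
print('sleeve L front',tri([(S,sp(633,124)),(W,(248*k,197*k))]))
for z in (.13,.135,.14):
  m=[onz(W,(218*k,40*k),z),onz(W,(391*k,40*k),z)];print(z,m)
E
```

```text
L [0.6047 0.2548 0.1333] R [0.6031 0.1847 0.1333]
sleeve front R [0.5384 0.1949 0.1301]
sleeve L front [0.5406 0.2475 0.1301]
0.13 [array([0.6058, 0.2555, 0.13  ]), array([0.6036, 0.184 , 0.13  ])]
0.135 [array([0.6047, 0.2545, 0.135 ]), array([0.6025, 0.1851, 0.135 ])]
0.14 [array([0.6036, 0.2535, 0.14  ]), array([0.6015, 0.1862, 0.14  ])]
```

apply_moves(
  moves=[
    [-0.001,0.01,0,0,0,0,0.46],
    [-0.003,0.035,0,0,0,0,0.46],
    [-0.004,0.065,0,0,0,0,0.46],
    [-0.006,0.1,0,0,0,-0.01,0.46],
    [-0.008,0.135,0,0,0,-0.02,0.46],
    [-0.009,0.17,0,0,0,-0.031,0.46],
    [-0.011,0.205,0,0,0,-0.031,0.46],
    [-0.012,0.235,0,0,0,-0.031,0.46],
    [-0.0138,0.26,0,0,0,-0.031,0.46],
    [-0.0138,0.277,0,0,0,-0.031,0.46],
    [-0.0138,0.285,0,0,0,-0.031,0.46],
    [-0.0138,0.2875,0,0,0,-0.031,0.46],
  ],
)

```text
time: 7.15
tool_pos: [0.472, -0.0637, 0.085]
eef_rot: [-3.141, 0.001, -0.002]
contact_force: [0.1, 0.0, -1.1]
width: 0.0509
finger_force: 4.2
```

apply_moves(
  moves=[
    [0,0,0,0,0,0,0.46],
    [0,0,0,0,0,0,0.46],
  ],
)

```text
time: 7.35
tool_pos: [0.4724, -0.0622, 0.0853]
eef_rot: [-3.141, 0.0, 0.001]
contact_force: [0.5, -0.1, -1.2]
width: 0.051
finger_force: 4.2
```

```bash
python3 - <<'E'
from h import *
c=cam('wrist');cv2.imwrite('pics/w5.png',cv2.resize(c['img'],(800,600)))
E
```

```text
(no output)
```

View pics/w5.png

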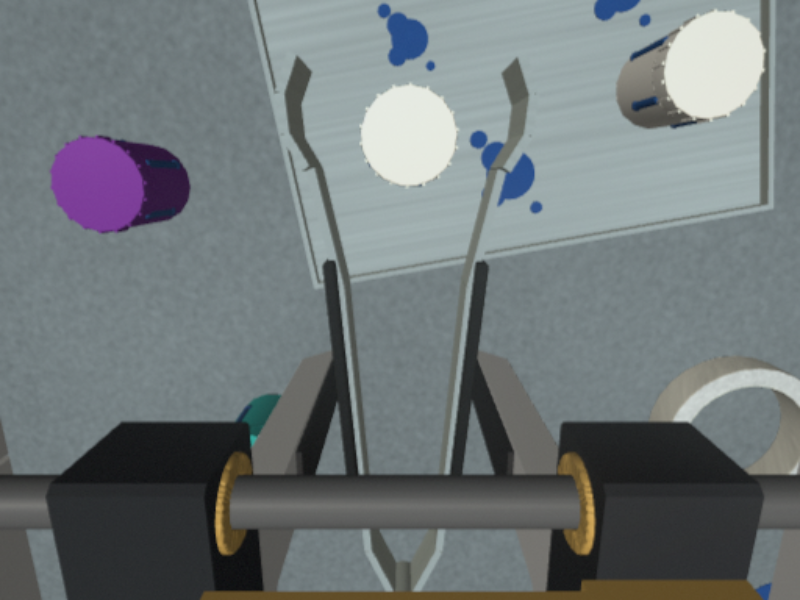

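The jaws straddle the near jar (lid at (409,135)). The far jar's lid is at (715,65).

```bash
python3 - <<'E'
from h import *
np.set_printoptions(precision=4,suppress=True)
W=load('wrist');k=.64
for p,z in [((409,135),.058),((715,65),.058),((300,60),.133),((516,60),.133),((293,100),.133),((520,100),.133)]: print(p,onz(W,np.array(p)*k,z))
s=env.read_state();print(s['tool_pos'],s['contact_force'],s['torque'])
E
```

```text
(409, 135) [ 0.5638 -0.0644  0.058 ]
(715, 65) [ 0.5935 -0.2008  0.058 ]
(300, 60) [ 0.5801 -0.0302  0.133 ]
(516, 60) [ 0.5801 -0.0966  0.133 ]
(293, 100) [ 0.5686 -0.0274  0.133 ]
(520, 100) [ 0.5687 -0.0985  0.133 ]
[ 0.4725 -0.0621  0.0853] [-0.2767 -0.2071 -0.9952] [0.057  0.12   0.0273]
```

apply_moves(
  moves=[
    [-0.0005,0.001,0.01,0,0,0,0.46],
    [-0.0005,0.001,0.03,0,0,0,0.46],
    [-0.0005,0.001,0.05,0,0,0,0.46],
    [-0.0005,0.001,0.068,0,0,0,0.46],
    [-0.0005,0.001,0.08,0,0,0,0.46],
    [-0.0005,0.001,0.086,0,0,0,0.46],
    [-0.0005,0.001,0.088,0,0,0,0.46],
    [-0.0005,0.001,0.088,0,0,0,0.46],
  ],
)

```text
time: 8.2
tool_pos: [0.4724, -0.0639, -0.0023]
eef_rot: [3.141, -0.001, -0.0]
contact_force: [-0.2, -0.2, -1.9]
width: 0.0509
finger_force: 4.2
```

apply_moves(
  moves=[
    [0,0,0,0,0,0,0.5],
    [0,0,0,0,0,0,0.54],
    [0,0,0,0,0,0,0.58],
    [0,0,0,0,0,0,0.62],
    [0,0,0,0,0,0,0.65],
    [0,0,0,0,0,0,0.7],
    [0,0,0,0,0,0,0.75],
    [0,0,0,0,0,0,0.75],
    [0,0,0,0,0,0,0.75],
  ],
  grip_force=40,
)

```text
time: 9.1
tool_pos: [0.4721, -0.064, -0.0025]
eef_rot: [3.141, -0.0, -0.0]
contact_force: [0.3, -0.3, 0.5]
width: 0.0338
finger_force: 40.0
```

apply_moves(
  moves=[
    [0,0,-0.003,0,0,0,0.75],
    [0,0,-0.008,0,0,0,0.75],
    [0,0,-0.015,0,0,0,0.75],
    [0,0,-0.02,0,0,0,0.75],
    [0,0,-0.02,0,0,0,0.75],
    [0,0,-0.02,0,0,0,0.75],
    [0,0,-0.02,0,0,0,0.75],
    [0,0,-0.02,0,0,0,0.75],
  ],
)

```text
time: 9.9
tool_pos: [0.4717, -0.0638, 0.0171]
eef_rot: [-3.141, 0.001, -0.0]
contact_force: [0.0, 0.8, -2.8]
width: 0.034
finger_force: 40.0
```

```bash
cat > wt.py <<'E'
from h import *
np.set_printoptions(precision=3,suppress=True)
F=[];T=[]
for i in range(24):
    cam('side' if i else 'wrist'); s=env.read_state(); F.append(s['contact_force']);T.append(s['torque'])
F=np.array(F);T=np.array(T)
print(F.mean(0),F.std(0)/24**.5,T.mean(0),T.std(0)/24**.5,s['tool_pos'],s['eef_rot'],s['width'],s['time'])
E
python3 wt.py; python3 - <<'E'
from h import *
o=np.hstack([cv2.resize(load('wrist')['img'],(400,300)),cv2.resize(load('side')['img'][150:270,170:330],(400,300),interpolation=2)])
cv2.imwrite('pics/w6.png',o)
E
```

```text
[-0.007  0.128 -2.047] [0.095 0.08  0.116] [0.05  0.175 0.007] [0.007 0.006 0.007] [ 0.472 -0.064  0.017] [ 3.142 -0.    -0.   ] 0.03353830508178241 11.1
```

View pics/w6.png

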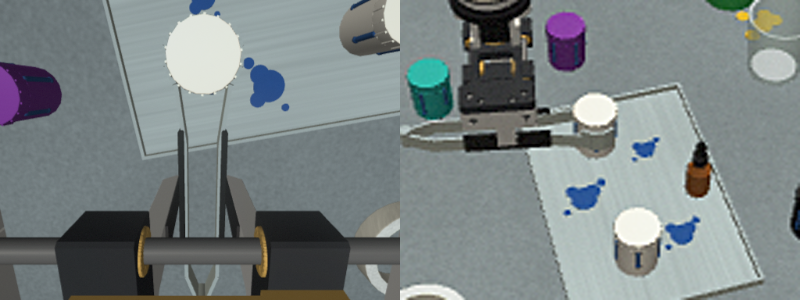

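Fz is −2.05 N, less about 1.08 N for the tongs, which leaves about 0.97 N, so this jar looks full. I'll set it down, release it and weigh the tongs alone to be sure there is no sensor bias.

apply_moves(
  moves=[
    [0,0,0.006,0,0,0,0.75],
    [0,0,0.012,0,0,0,0.75],
    [0,0,0.016,0,0,0,0.75],
    [0,0,0.018,0,0,0,0.75],
    [0,0,0.0195,0,0,0,0.75],
    [0,0,0.0195,0,0,0,0.7],
    [0,0,0.0195,0,0,0,0.64],
    [0,0,0.0195,0,0,0,0.58],
    [0,0,0.0195,0,0,0,0.52],
    [0,0,0.0195,0,0,0,0.46],
    [0,0,0.0195,0,0,0,0.46],
    [0,0,0.0195,0,0,0,0.46],
  ],
)

```text
time: 12.3
tool_pos: [0.4721, -0.0639, -0.0021]
eef_rot: [3.142, -0.0, -0.0]
contact_force: [-0.3, -0.1, -1.3]
width: 0.0508
finger_force: 4.0
```

```bash
python3 wt.py
```

```text
[ 0.064 -0.022 -1.175] [0.088 0.112 0.111] [0.067 0.099 0.   ] [0.005 0.005 0.004] [ 0.472 -0.064 -0.002] [-3.142 -0.    -0.   ] 0.05102425170240079 13.5
```

The force rose by 0.87 N and the moment by 0.076 N·m over 0.092 m, about 0.83 N. An empty jar would give 0.29 N, so this is the full one. I'll regrip and lift.

apply_moves(
  moves=[
    [0,0,0,0,0,0,0.5],
    [0,0,0,0,0,0,0.54],
    [0,0,0,0,0,0,0.58],
    [0,0,0,0,0,0,0.62],
    [0,0,0,0,0,0,0.65],
    [0,0,0,0,0,0,0.7],
    [0,0,0,0,0,0,0.75],
    [0,0,0,0,0,0,0.75],
    [0,0,0,0,0,0,0.75],
  ],
  grip_force=40,
)

```text
time: 14.4
tool_pos: [0.472, -0.0639, -0.0021]
eef_rot: [3.142, -0.0, -0.0]
contact_force: [0.5, -0.4, -1.4]
width: 0.0339
finger_force: 40.0
```

apply_moves(
  moves=[
    [0,0,-0.003,0,0,0,0.75],
    [0,0,-0.01,0,0,0,0.75],
    [0,0,-0.023,0,0,0,0.75],
    [0,0,-0.038,0,0,0,0.75],
    [0,0,-0.053,0,0,0,0.75],
    [0,0,-0.068,0,0,0,0.75],
    [0,0,-0.083,0,0,0,0.75],
    [0,0,-0.098,0,0,0,0.75],
    [0,0,-0.11,0,0,0,0.75],
    [0,0,-0.117,0,0,0,0.75],
    [0,0,-0.12,0,0,0,0.75],
    [0,0,-0.12,0,0,0,0.75],
  ],
)

```text
time: 15.6
tool_pos: [0.4721, -0.0639, 0.1181]
eef_rot: [3.142, -0.0, -0.0]
contact_force: [0.1, -0.2, -1.7]
width: 0.0336
finger_force: 40.0
```

apply_moves(
  moves=[
    [0,0,0,0,0,0,0.75],
    [0,0,0,0,0,0,0.75],
    [0,0,0,0,0,0,0.75],
    [0,0,0,0,0,0,0.75],
  ],
)

```text
time: 16.0
tool_pos: [0.4718, -0.0638, 0.1175]
eef_rot: [-3.141, 0.001, -0.0]
contact_force: [-0.4, -0.3, -2.4]
width: 0.0336
finger_force: 40.0
```

```bash
python3 - <<'E'
from h import *
a=cam('side')['img'][110:270,170:330];b=cam('scene')['img'][120:240,140:260]
cv2.imwrite('pics/fin.png',np.hstack([cv2.resize(a,(400,400),interpolation=2),cv2.resize(b,(400,400),interpolation=2)]))
s=env.read_state();print(s['contact_force'],s['torque'],s['width'],s['finger_force'],s['tool_pos'])
E
```

```text
[ 0.02119161 -0.09644319 -2.52366705] [ 0.12704701  0.18943367 -0.01599794] 0.03402762582577096 39.98161017894745 [ 0.47188147 -0.0638519   0.11767338]
```

View pics/fin.png

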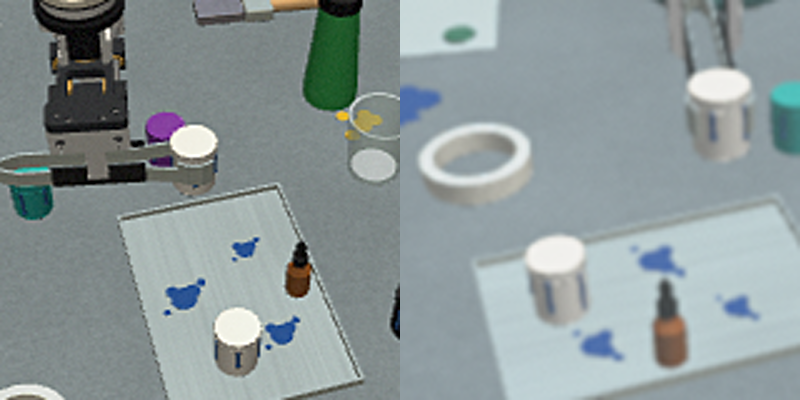

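The full jar hangs upright in the tongs, well above the tray (side panel (193,160)). The other jar stands untouched at (238,340). Handing in.

```bash
python3 -c "
from bench import env
print(env.finish_job())"
```

```text
the job is handed in; nothing more can be done
None
```

I handed the job in with the full jar held upright in the tongs, lifted about 12 cm off the tray, and the empty jar still standing untouched on the tray; no verdict was returned.

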